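# Hang the tall beaker to drain on the long slanted peg

### The arm

A 6-joint arm with a two-finger parallel gripper is mounted at the origin on the work surface. World frame = base frame: x ahead of the robot, y to its left, z up, the work surface at z = 0. Lengths are in m, angles in rad, forces in N, time in s.
With the tool pointing down it reaches from about 0.15 to 0.775 m from the base axis. Payload 6.1 kg.
Tool frame: the origin (TCP) lies on the centre line of the jaws, within the pads' length; the fingertips stand 14 mm ahead of it and the grasp point (between the pads) lies 5 mm behind it; z points along the fingers, y is the line along which they close (so a half turn about z gives the same grasp; the last joint's range is limited). The gripper opens to 85 mm and grips with 20 to 120 N. Pads are 22 mm wide; open, the fingers measure 114 mm over their backs; the gripper's body (76 mm by 85 mm) begins 54 mm behind the grasp point. The pads swing forward as they close: fully open they stand 13 mm farther back than shut.
Start: joints at [-1.165, 0.126, -0.04, 1.405, 0, 1.571], TCP at [0.207, -0.482, 0.245] pointing down, gripper open.
Joint ranges: [-2.72, 2.72], [-0.95, 1.95], [-1.27, 1.35], [-1.78, 2.02], [-1.46, 1.47], [-3.14, 3.14]. Speed limits (rad/s): [2.39, 2.39, 3.01, 3.14, 3.14, 3.14].

### API

Orientations are given as a rotation vector (axis times angle).
In Python, from station import env gives the robot as it stands.
- The arm moves only by the shell command python3 -m pendant 'ROWS'. ROWS is a JSON object of lists of equal length, an entry for each row: "rot": the turn, a rotation vector about the tool's x, y, z in degrees, a list of three; "dp": the shift along the tool's x, y, z in mm, a list of three; "claw": the closure, from -1 (fully open) to 1 (shut), so that 0 is half open. In form: {"rot": [[rx, ry, rz], ...], "dp": [[x, y, z], ...], "claw": [claw, ...]}. A call has 1 to 8 rows; each row is the pose to reach, as a shift and turn from the pose commanded when the call began, along the tool's axes at that moment; what a row does not reach only later rows make up. A row lasts 1/12 s, in which the tool goes at most 41.7 mm and 7.16 degrees, less where a joint would pass 70% of its speed; a pose out of reach is approached as far as the arm can. A call with a gripper value outside its range is refused whole. The fingers move at their own pace and stop on an object; the grip force is fixed at half the most. Time passes only in rows, so rows that repeat a pose let the fingers close. It gives the time, the measured TCP pose, the force, the opening and the grip force at its end, in the units of the state.
- env.read_state(): the state, without advancing time (a new reading comes with each control period).
- env.capture(name): name is "scene" or "top" or "wrist"; returns the picture (384x512x3 uint8, red, green, blue); there is no depth.
- env.camera_model(name): a dict with "fx", "fy", "cx", "cy" (pixels), "k1" (the pictures are not rectified: a ray, as slopes to the right and down, at radius r is drawn at 1 + k1 r^2 times it, then the intrinsics apply), "R" (3x3) and "t" (3): a world point X has camera coordinates R X + t; the wrist camera has in their place "tool_from_camera" (4x4, takes a point from camera to tool coordinates, whose origin is the TCP and whose axes are the flange's). Camera axes: x right, y down, z forward; pixel columns grow to the right and rows downward; lengths in m; the calibration is good to about 2 mm. A picture is of the moment at which its call begins: read the wrist's pose just before it. camera_model takes no time and is no camera call.
- env.sign_off(): hands the job in; it is judged then, once.
Trained networks look in the newest picture that a camera, given by its name, has taken for a name from the list of things; names that differ only in an ending like _2 or _b are one class to them, and where a whole thing is asked for, a point or a joint stands for the part that bears it (a point fixed in the world has none). Each returns a list of dicts, best first, with "score" (0 to 1); they miss things now and then, are a little off and sometimes report something else, mostly with a low value. They report only what shows in the picture. A call takes as long as a camera call.
- env.find_in(camera, name): "bbox" ([left, top, right, bottom] in pixels, round what is visible of it).
- env.regions_of(camera, name): "mask" (384x512 bool, what is visible of it) and "bbox" ([left, top, right, bottom] in pixels, round what is visible of it).
- env.tip_of(camera, name): "position" ([column, row] in pixels: a listed point, or the origin of a listed thing).
The state is a dict: "time": time; "q": joint angles; "joint_vel": joint speeds; "tau": joint torques, N m; "tool_pos": TCP position; "eef_rot": TCP orientation; "force": force on the tool from outside, world axes, zero at the start; "moment": the same for the moment, N m; "grip_width": opening from 0.0 (shut) to 1.0 (fully open); "grip_force": force on a finger pad.
Only numpy, scipy, OpenCV 4.12 (cv2) and the standard library are available. Lean on these libraries where they do the work, as an engineer would, in place of code of your own. Each camera call takes 0.05 s, during which the arm holds its last target. There are 200 camera calls.

### The job

Two washed white cups stand upside down on the cabinet top. Hang the tall beaker mouth-down on the long slanted draining peg, all the way home so that its inner base rests on the peg's tip; lower it on rather than dropping it, and let it hang there by itself. Leave the small cup standing where it is.

Things in the scene. Friction and masses are not known exactly. Their poses are not given: they have to be found in the camera images.
- beaker_center (a point): Centre (on the axis, half-way up) of the tall white ceramic beaker, no handle, standing upside down: mouth on the cabinet top, closed base up. Straight round wall, outer diameter 60 mm, inner 53 mm, height 110 mm, base 5 mm thick, so the inner base lies 50 mm from this point. Loose, 0.13 to 0.25 kg. Its z axis points from the mouth to the closed base; yaw means nothing.
- long_peg_mid (a point): Point on the axis of the LONG slanted steel draining peg, 50 mm below its tip along the peg, 90 mm above the cabinet top; the seated beaker's centre lies about here. Round rod, diameter 16 mm, 145 mm long, in a fixed steel dish (116 mm across, 14 mm high). z is vertical; the peg leans 25 deg towards -x of this frame: it points up along (-0.423, 0, 0.906). Let go, the beaker sags about 10 deg.
- small_cup_center (a point): Centre (half-way up) of the small white ceramic cup, upside down like the beaker, with the same look and 60 mm diameter but only 60 mm high. Loose; to be left alone.
- short_peg_mid (a point): Point on the axis, 25 mm below the tip, of the SHORT slanted peg: same rod, lean and dish, but only 80 mm long, too short for the beaker. This point is 54 mm above the cabinet top. Fixed; not to be used.

How it is judged:
By the outcome, as a careful person would: the job done as asked, in the order asked, and still so for the second after the job is handed in, with the robot touching nothing.
It also fails if it takes over 40 s, if anything falls off the work surface, if the arm or the gripper's body presses on something with over 40 N, if the wrist force passes 120 N, or if a joint passes its speed limit or range.

## Working session

There is one attempt and no reset: what is moved stays moved. The work goes in short steps, Python scripts to look and compute and a shell command to move; the robot and the scene stay as the last step left them, time stands still between calls to the robot, and variables do not carry over. Pictures are saved under pics/ and viewed, at most 10 in all, crops included, and the job is handed in when it is done.

```bash
mkdir -p pics
cat > h.py <<'E'
import numpy as np, cv2
from scipy.spatial.transform import Rotation as Ro
from station import env
def pose():
    s=env.read_state(); return np.array(s['tool_pos']),Ro.from_rotvec(s['eef_rot']).as_matrix()
def ray(cam,px,P=None):
    m=env.camera_model(cam); K=np.array([[m['fx'],0,m['cx']],[0,m['fy'],m['cy']],[0,0,1]])
    d=np.array([(px[0]-m['cx'])/m['fx'],(px[1]-m['cy'])/m['fy']]); u=d.copy()
    for _ in range(20): u=d/(1+m['k1']*(u@u))
    v=np.array([u[0],u[1],1.])
    if 'R' in m:
        R=np.array(m['R']);t=np.array(m['t']); o=-R.T@t; v=R.T@v
    else:
        T=np.array(m['tool_from_camera']); p,RR=P; o=p+RR@T[:3,3]; v=RR@T[:3,:3]@v
    return o,v/np.linalg.norm(v)
def tri(rays):
    A=sum(np.eye(3)-np.outer(v,v) for o,v in rays); b=sum((np.eye(3)-np.outer(v,v))@o for o,v in rays)
    x=np.linalg.solve(A,b); return x,[np.linalg.norm(np.cross(x-o,v)) for o,v in rays]
def save(cam,name):
    im=env.capture(cam); cv2.imwrite('pics/'+name,im[:,:,::-1]); return im
E
python3 - <<'E'
from h import *
ims=[]
P=pose()
for c in ['scene','top','wrist']: ims.append(env.capture(c))
cv2.imwrite('pics/a.png',np.hstack(ims[:2])[:,:,::-1][:, :][::1]) 
b=cv2.resize(np.hstack(ims[:2]),(800,300)); cv2.imwrite('pics/a.png',b[:,:,::-1]); cv2.imwrite('pics/w.png',ims[2][:,:,::-1])
N=['beaker_center','long_peg_mid','small_cup_center','short_peg_mid']
for n in N:
    r={}
    for c in ['scene','top','wrist']:
        L=env.tip_of(c,n); print(n,c,[(np.round(d['position']).tolist(),round(d['score'],2)) for d in L[:3]])
        if L: r[c]=ray(c,L[0]['position'],P)
    if 'scene' in r and 'top' in r: print('  ',*[np.round(q,4) for q in tri([r['scene'],r['top']])])
s=env.read_state();print(s['time'],s['tool_pos'],s['eef_rot'],s['grip_width'])
for c in ['scene','top']: print(c,ray(c,(256,192)))
print(env.camera_model('wrist'))
E
```

```text
beaker_center scene [([312.0, 130.0], 0.76)]
beaker_center top [([104.0, 230.0], 0.94)]
beaker_center wrist []
   [0.4873 0.3621 0.0611] [0.0056 0.0056]
long_peg_mid scene [([231.0, 246.0], 0.73), ([177.0, 306.0], 0.68)]
long_peg_mid top []
long_peg_mid wrist []
small_cup_center scene [([285.0, 186.0], 0.94)]
small_cup_center top [([184.0, 200.0], 0.93), ([289.0, 174.0], 0.38)]
small_cup_center wrist []
   [0.5387 0.1448 0.027 ] [0.009 0.009]
short_peg_mid scene [([232.0, 247.0], 0.86)]
short_peg_mid top [([288.0, 176.0], 0.56)]
short_peg_mid wrist []
   [ 0.5561 -0.1303  0.0579] [0.0017 0.0017]
0.75 [ 0.20723287 -0.48234492  0.24532063] [ 3.07712629e+00  6.32999565e-01 -1.42491004e-05] 1.000175872581743
scene (array([ 0.85387753, -0.43626075,  0.88587859]), array([-0.3511519 ,  0.47104345, -0.80920357]))
top (array([0.31587435, 0.01220198, 1.14190142]), array([ 0.19281611, -0.04716655, -0.98010064]))
{'fx': 291.2209470320754, 'fy': 291.2209470320754, 'cx': 255.29780720554737, 'cy': 191.4205296533767, 'k1': -0.01683712341727199, 'tool_from_camera': array([[ 3.71312722e-04, -9.56078598e-01, -2.93110179e-01,
         7.47959432e-02],
       [ 9.99999861e-01,  4.65073504e-04, -2.50193130e-04,
         1.49254969e-03],
       [ 3.75522075e-04, -2.93110045e-01,  9.56078637e-01,
        -1.28039302e-01],
       [ 0.00000000e+00,  0.00000000e+00,  0.00000000e+00,
         1.00000000e+00]])}
```

View pics/a.png

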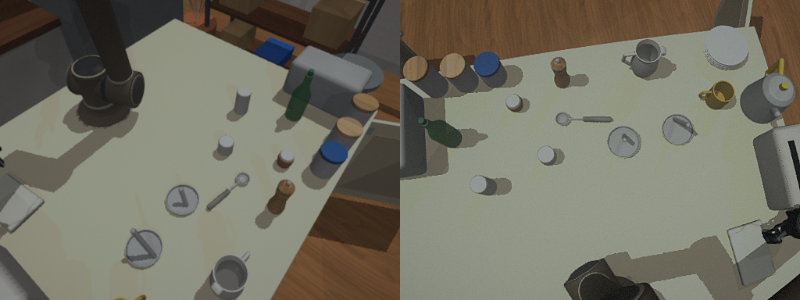

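The scene and top views show the beaker at scene (311,128) / top (104,236). The small cup is beside it, the short-peg dish is at top (288,181) and the long-peg dish at top (356,165) / scene (183,317). Next I'll zoom in on the long peg.

Run:
```python
from h import *
s=env.capture('scene'); t=env.capture('top')
a=cv2.resize(s[277:357,143:223],(400,400),interpolation=2); b=cv2.resize(t[125:205,316:396],(400,400),interpolation=2)
cv2.imwrite('pics/b.png',np.hstack([a,b])[:,:,::-1])
print([ (np.round(d['position'],1),round(d['score'],2)) for d in env.tip_of('top','long_peg_mid')])
print([ (np.round(d['position'],1),round(d['score'],2)) for d in env.tip_of('scene','long_peg_mid')])
for c in ['scene','top']:
  for n in ['beaker_center','small_cup_center']:
    print(c,n,[(np.round(d['bbox']),round(d['score'],2)) for d in env.find_in(c,n)[:2]])
```

```text
[(array([363.4, 154.4]), 0.55), (array([188.7, 198.5]), 0.21)]
[(array([179.8, 309.3]), 0.59)]
scene beaker_center [(array([301., 112., 324., 148.]), 0.6)]
scene small_cup_center [(array([276., 175., 299., 200.]), 0.94)]
top beaker_center [(array([ 88., 223., 125., 251.]), 0.83)]
top small_cup_center [(array([177., 189., 200., 214.]), 0.89)]
```

View pics/b.png

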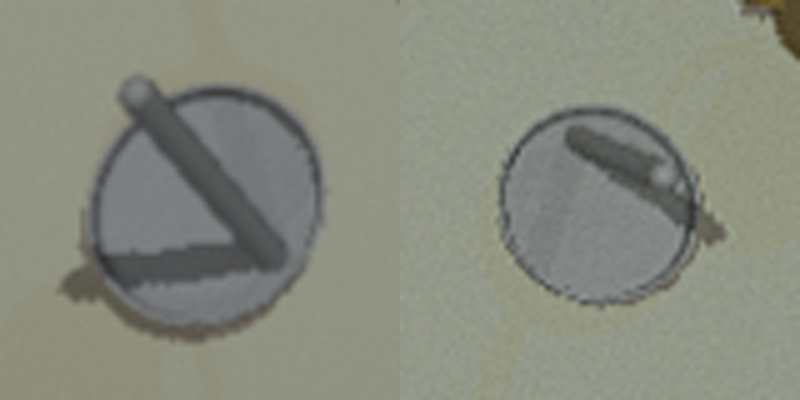

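The crops show the long peg. Its tip is at scene (170.6,295.2) / top (369,160) and its foot at scene (196,328) / top (351.5,153).

Run:
```python
from h import *
tip,e1=tri([ray('scene',(170.6,295.2)),ray('top',(369,160))]); ft,e2=tri([ray('scene',(195.5,327)),ray('top',(351.8,153))])
d=(tip-ft);print(tip,ft,e1,e2,np.linalg.norm(d),d/np.linalg.norm(d),np.degrees(np.arctan2(d[1],d[0])))
mid,e=tri([ray('scene',(179.8,309.3)),ray('top',(363.4,154.4))]);print(mid,e)
for c,p,z in [('scene',(170.6,295.2),.135),('top',(369,160),.135),('scene',(179.8,309.3),.09),('top',(363.4,154.4),.09),('scene',(195.5,327),.014),('top',(351.8,153),.014),('top',(104,230),.055),('scene',(312,130),.055),('top',(184,200),.03),('scene',(285,186),.03)]:
    o,v=ray(c,p); print(c,p,o+v*(z-o[2])/v[2])
```

```text
[ 0.55110148 -0.32939417  0.12851182] [ 0.60616036 -0.32800067  0.00567873] [np.float64(0.0009744374425552726), np.float64(0.0009744374425551702)] [np.float64(0.0008224971507196763), np.float64(0.0008224971507198845)] 0.13461571638316303 [-0.4090078  -0.01035164  0.91247217] -178.55020245755793
[ 0.57613506 -0.33236258  0.09019032] [np.float64(0.0007314988130020843), np.float64(0.0007314988130021088)]
scene (170.6, 295.2) [ 0.55432484 -0.32956475  0.135     ]
top (369, 160) [ 0.54904237 -0.32801292  0.135     ]
scene (179.8, 309.3) [ 0.57559903 -0.33290519  0.09      ]
top (363.4, 154.4) [ 0.57660427 -0.3318212   0.09      ]
scene (195.5, 327) [ 0.60798378 -0.32965606  0.014     ]
top (351.8, 153) [ 0.60452002 -0.32484929  0.014     ]
top (104, 230) [0.49308823 0.36937052 0.055     ]
scene (312, 130) [0.48108176 0.36271323 0.055     ]
top (184, 200) [0.54390616 0.15251333 0.03      ]
scene (285, 186) [0.53662739 0.13428071 0.03      ]
```

```bash
python3 -m pendant '{"rot":[[0,0,0],[0,0,0],[0,0,0],[0,0,0],[0,0,0],[0,0,0],[0,0,0],[0,0,0]],"dp":[[25,-28,1],[50,-56,2],[75,-84,3],[100,-112,4],[125,-140,5],[150,-168,6],[175,-196,7],[200,-224,8]],"claw":[-1,-1,-1,-1,-1,-1,-1,-1]}'
python3 -m pendant '{"rot":[[0,0,0],[0,0,0],[0,0,0],[0,0,0],[0,0,0],[0,0,0],[0,0,0],[0,0,0]],"dp":[[25,-28,1],[50,-56,2],[75,-84,3],[100,-112,4],[125,-140,5],[150,-168,6],[175,-196,7],[200,-224,8]],"claw":[-1,-1,-1,-1,-1,-1,-1,-1]}'
python3 -m pendant '{"rot":[[0,0,-5],[0,0,-10],[0,0,-15],[0,0,-20],[0,0,-25],[0,0,-30],[0,0,-35],[0,0,-40]],"dp":[[24,-27,1],[48,-55,2],[72,-82,3],[96,-110,4],[120,-137,5],[144,-165,6],[168,-192,7],[192,-220,8]],"claw":[-1,-1,-1,-1,-1,-1,-1,-1]}'
cat > look.py <<'E'
from h import *
P=pose(); im=save('wrist','c.png'); print(P, env.read_state()['q'])
for n in ['beaker_center']:
    L=env.tip_of('wrist',n); print(L)
    for d in L:
        for z in (.055,.11):
            o,v=ray('wrist',d['position'],P); print(z,o+v*(z-o[2])/v[2])
    print(env.find_in('wrist',n))
E
python3 look.py
```

```text
time: 1.82
tool_pos: [0.3026, -0.196, 0.2374]
eef_rot: [3.077, 0.632, 0.001]
force: [0.6, 0.5, 0.4]
grip_width: 1.004
grip_force: 0.0
time: 2.48
tool_pos: [0.398, 0.0892, 0.2296]
eef_rot: [3.077, 0.634, 0.002]
force: [1.4, -0.4, -0.1]
grip_width: 1.0
grip_force: 0.0
time: 3.15
tool_pos: [0.4877, 0.3669, 0.2211]
eef_rot: [2.671, 1.653, 0.0]
force: [0.8, -0.2, 0.4]
grip_width: 1.001
grip_force: 0.0
(array([0.48770272, 0.36691585, 0.22110986]), array([[ 4.45988292e-01,  8.95038787e-01,  1.17318210e-04],
       [ 8.95038794e-01, -4.45988282e-01, -9.93345806e-05],
       [-3.65857555e-05,  1.49306409e-04, -9.99999988e-01]])) [6.49642210e-01 2.98122895e-01 1.17092539e-01 1.38881553e+00
 2.34609486e-03 2.67569759e+00]
[]
[{'bbox': [213.6, 149.1, 274.7, 236.5], 'score': 0.92}]
```

View pics/c.png

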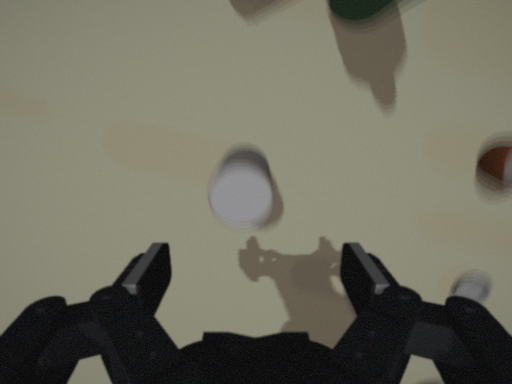

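The beaker's base disc is at about (241,196), but the picture is slightly blurred. I'll refine it by fitting the bright disc.

```bash
cat > look2.py <<'E'
from h import *
P=pose(); im=save('wrist','d.png')
m=(im[100:260,180:310].min(2)>135).astype(np.uint8)
n,l,st,c=cv2.connectedComponentsWithStats(m); k=1+st[1:,4].argmax(); px=c[k]+[180,100]; print(st[k],px)
R=env.regions_of('wrist','beaker_center'); print([(r['bbox'],round(r['score'],2)) for r in R[:2]])
for p in [px,(241,196)]:
    o,v=ray('wrist',p,P); X=o+v*(.11-o[2])/v[2]; print(X, 'tool',P[1].T@(X-P[0]))
print(env.read_state()['time'], im[196,241],im[196,320])
E
python3 look2.py
```

```text
[  32   75   61   57 2712] [241.69174041 203.16224189]
[([213.3, 148.4, 276.2, 234.8], 0.75)]
[0.47357207 0.36320717 0.11      ] tool [-0.00955281 -0.01064466  0.10953675]
[0.47603518 0.36925129 0.11      ] tool [-0.0030457  -0.01115029  0.10952473]
3.4 [145 143 147] [144 144 125]
```

View pics/d.png

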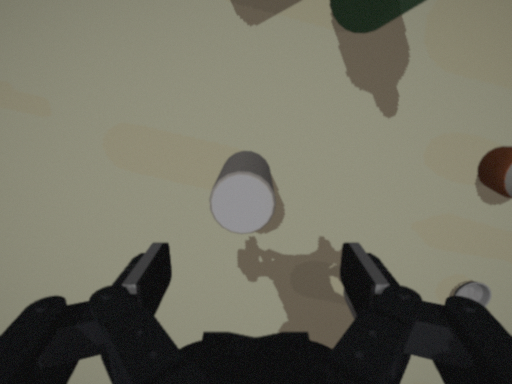

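The sharp picture puts the disc centre at (241.7,203), with the wall spanning columns 211 to 274. That's a little narrower than I predicted, so I'll check it with a cylinder fit in all three views.

```bash
cat > fit.py <<'E'
from h import *
from scipy.optimize import least_squares
def proj(cam,X,P=None):
    m=env.camera_model(cam)
    if 'R' in m: Y=X@np.array(m['R']).T+m['t']
    else:
        T=np.array(m['tool_from_camera']); Y=((X-P[0])@P[1]-T[:3,3])@T[:3,:3]
    u=Y[:,:2]/Y[:,2:]; u=u*(1+m['k1']*(u**2).sum(1,keepdims=True)); return u*[m['fx'],m['fy']]+[m['cx'],m['cy']]
a=np.linspace(0,2*np.pi,60)
def cyl(x,y,h,r=.03): return np.vstack([np.c_[x+r*np.cos(a),y+r*np.sin(a),0*a+z] for z in (0,h)])
def bb(cam,X,P): u=proj(cam,X,P); return np.r_[u.min(0),u.max(0)]
if __name__=='__main__':
    P=pose(); B={}
    for c in ['scene','top','wrist']:
        im=env.capture(c); R=env.regions_of(c,'beaker_center')
        for r in R[:2]: print(c,r['bbox'],round(r['score'],2))
        B[c]=np.array(R[0]['bbox'])
    for cs in (['scene'],['top'],['wrist'],['scene','top','wrist']):
        f=lambda p:np.hstack([bb(c,cyl(p[0],p[1],.11),P)-B[c] for c in cs])
        s=least_squares(f,[.48,.365],loss='soft_l1'); print(cs,s.x,np.round(f(s.x),1),P[1].T@(np.r_[s.x,0]-P[0]))
E
python3 fit.py
```

```text
Traceback (most recent call last):
  File "fit.py", line 17, in <module>
    B[c]=np.array(R[0]['bbox'])
                  ~^^^
IndexError: list index out of range
```

Run:
```python
from fit import *
P=pose()
B={'scene':np.array([301,112,324,148]),'top':np.array([88,223,118,251]),'wrist':np.array([210,151,275,234])}
for cs in (['scene'],['top'],['wrist'],['scene','top','wrist']):
  for h in (.11,.06):
    f=lambda p:np.hstack([bb(c,cyl(p[0],p[1],h),P)-B[c] for c in cs])
    s=least_squares(f,[.48,.365],loss='soft_l1'); print(cs,h,s.x,np.round(f(s.x),1),P[1].T@(np.r_[s.x,0]-P[0]))
```

```text
['scene'] 0.11 [0.48225971 0.36118571] [-0.1 -0.6  0.1  0.6] [-0.004832   -0.00322198  0.22176908]
['scene'] 0.06 [0.47896906 0.37486977] [ 1.4  8.3 -1.2 -2.2] [ 0.00589388 -0.01233446  0.22176787]
['top'] 0.11 [0.47303797 0.36937401] [-2.1  0.5  4.  -0.6] [-0.00168718 -0.0151467   0.22176666]
['top'] 0.06 [0.47829169 0.38144889] [ 0.4  1.6 -0.4 -1.8] [ 0.01145908 -0.01590828  0.2217675 ]
['wrist'] 0.11 [0.47343123 0.35894313] [-1.9 -1.3  1.9  1. ] [-0.01081776 -0.01008799  0.22176709]
['wrist'] 0.06 [0.46783831 0.3525834 ] [  3.8   5.5  -3.7 -12.3] [-0.01901716 -0.01220852  0.221766  ]
['scene', 'top', 'wrist'] 0.11 [0.4736137  0.36004291] [-2.3 -1.5 -2.5 -0.4  1.5 -0.3  7.3 -1.3 -2.3 -2.2  1.5 -0.1] [-0.009754   -0.01042152  0.2217671 ]
['scene', 'top', 'wrist'] 0.06 [0.47211457 0.35874236] [ -2.9  10.   -5.6  -0.4   9.    2.7   7.8  -0.8   4.5  -0.6  -2.6 -18.7] [-0.01159116 -0.0111723   0.22176679]
```

```bash
python3 -m pendant '{"rot":[[0,0,0],[0,0,0],[0,0,0],[0,0,0],[0,0,0],[0,0,0],[0,0,0],[0,0,0]],"dp":[[-10,-10,10],[-10,-10,40],[-10,-10,70],[-10,-10,100],[-10,-10,125],[-10,-10,142],[-10,-10,151],[-10,-10,151]],"claw":[-1,-1,-1,-1,-1,-1,-1,-1]}'
python3 -m pendant '{"rot":[[0,0,0],[0,0,0],[0,0,0],[0,0,0],[0,0,0],[0,0,0],[0,0,0],[0,0,0]],"dp":[[0,0,0],[0,0,0],[0,0,0],[0,0,0],[0,0,0],[0,0,0],[0,0,0],[0,0,0]],"claw":[0,1,1,1,1,1,1,1]}'
python3 - <<'E'
from h import *
P=pose();save('wrist','e.png');print(P[0])
E
```

```text
time: 4.17
tool_pos: [0.473, 0.3589, 0.0689]
eef_rot: [2.676, 1.645, -0.004]
force: [-0.8, -0.3, -0.9]
grip_width: 1.003
grip_force: 0.0
time: 4.83
tool_pos: [0.475, 0.3614, 0.0727]
eef_rot: [-2.675, -1.647, -0.006]
force: [-1.8, -0.6, 7.5]
grip_width: 0.678
grip_force: 64.8
[0.47498743 0.36138283 0.07267428]
```

View pics/e.png

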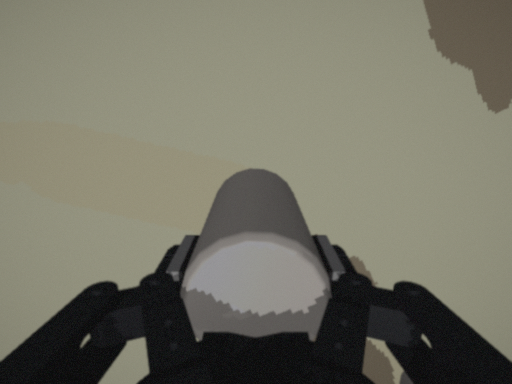

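The beaker is held centrally between the pads, with the front rim of its base at (256,236). I'll work out its offset in the hand and the goal pose.

Run:
```python
from fit import *
P=pose()
o,v=ray('wrist',(256.5,236),P); X=o+v*(.11-o[2])/v[2]; print('front edge tool',P[1].T@(X-P[0]))
f=lambda p:[bb('wrist',cyl(*p,.11),P)[1]-168]; 
for x in (-.02,-.015,-.01,-.005,0,.005,.01):
    C=P[0]+P[1]@[x,0,0]; u=proj('wrist',cyl(C[0],C[1],.11),P); print(x,u[:60,1].min(),u[60:,1].min(),u[60:,0].min(),u[60:,0].max())
```

```text
front edge tool [ 0.03008822  0.00149535 -0.03726068]
-0.02 194.86337685986146 286.25339736283456 176.3413062418878 328.88872005225636
-0.015 188.2274094815382 274.23222175073533 175.27283099046383 329.88824016951827
-0.01 181.49900334381886 261.8560006341835 174.1787072326901 330.91170223029957
-0.005 174.6765839918155 249.11118032064402 173.05816225302607 331.959830248069
0 167.75855371072495 235.98366278427335 171.91040395997908 333.0333670626543
0.005 160.74329184625256 222.4587946659664 170.73462171455603 334.1330737018249
0.01 153.62915520549438 208.52135895576814 169.52998746145175 335.2597284833429
```

The hold is centred: the beaker's centre is 17.7 mm ahead of the TCP. Next I lift it and carry it over.

```bash
python3 -m pendant '{"rot":[[0,0,0],[0,0,0],[0,0,0],[0,0,0],[0,0,0],[0,0,0],[0,0,0],[0,0,0]],"dp":[[0,0,-8],[0,0,-28],[0,0,-58],[0,0,-90],[0,0,-122],[0,0,-155],[0,0,-180],[0,0,-190]],"claw":[1,1,1,1,1,1,1,1]}'
python3 -m pendant '{"rot":[[0,0,4],[0,0,8],[0,0,12],[0,0,16],[0,0,20],[0,0,24],[0,0,28],[0,0,32]],"dp":[[-20,12,0],[-52,30,0],[-88,51,0],[-124,72,0],[-160,93,0],[-196,115,0],[-230,134,0],[-260,152,0]],"claw":[1,1,1,1,1,1,1,1]}'
python3 -m pendant '{"rot":[[0,0,4],[0,0,8],[0,0,12],[0,0,16],[0,0,20],[0,0,24],[0,0,28],[0,0,31.4]],"dp":[[-19,32,0],[-40,65,0],[-60,98,0],[-80,131,0],[-100,164,0],[-120,197,0],[-140,230,0],[-156,256,0]],"claw":[1,1,1,1,1,1,1,1]}'
python3 - <<'E'
from h import *
P=pose();print(P,env.read_state()['q']); g=np.array([.5146,-.331,.235]); print(P[1].T@(g-P[0]))
Z=np.array([.423,0,-.906]);X=np.array([.906,0,.423]);G=np.c_[X,np.cross(Z,X),Z]
print(np.degrees(Ro.from_matrix(P[1].T@G).as_rotvec()))
E
```

```text
time: 5.55
tool_pos: [0.4749, 0.3613, 0.2655]
eef_rot: [-2.674, -1.647, -0.01]
force: [0.4, 0.4, -1.1]
grip_width: 0.679
grip_force: 64.5
time: 6.22
tool_pos: [0.492, 0.0577, 0.2599]
eef_rot: [3.027, 0.84, -0.001]
force: [0.3, 0.3, -0.9]
grip_width: 0.678
grip_force: 64.4
time: 6.88
tool_pos: [0.4915, -0.2423, 0.2596]
eef_rot: [3.141, -0.012, -0.001]
force: [1.1, 0.3, -2.1]
grip_width: 0.681
grip_force: 64.5
(array([ 0.49150691, -0.24234649,  0.25956329]), array([[ 9.99972650e-01, -7.34695018e-03, -8.49015740e-04],
       [-7.34706069e-03, -9.99973002e-01, -1.27114496e-04],
       [-8.48058915e-04,  1.33348789e-04, -9.99999632e-01]])) [-4.57835573e-01  1.71195405e-01  4.47219865e-02  1.44502830e+00
 -4.89294591e-04  2.69110433e+00]
[0.02376463 0.08847817 0.02455494]
[ 0.09928446 25.0757835  -0.41262469]
```

```bash
python3 -m pendant '{"rot":[[0,3,0],[0,7,0],[0,12,0],[0,16,0],[0,20,0],[0,23,0],[0,25,-0.4],[0,25,-0.4]],"dp":[[3,12,0],[7,28,3],[12,46,8],[16,62,14],[20,76,20],[23,85,24],[24,88,25],[24,88,25]],"claw":[1,1,1,1,1,1,1,1]}'
python3 - <<'E'
from h import *
P=pose();print(P)
C=P[0]+.0177*P[1][:,2]; m=np.array([.5755,-.331,.09]); w=m-C; ax=P[1][:,2]; print('along',w@ax,'lateral',w-(w@ax)*ax,'tool',P[1].T@w)
s=env.capture('scene');w=env.capture('wrist'); a=cv2.resize(s[230:370,100:260],(448,392),interpolation=2)
cv2.imwrite('pics/f.png',np.hstack([a,cv2.resize(w,(350,392))])[:,:,::-1][:, :798])
E
```

```text
time: 7.55
tool_pos: [0.5141, -0.3281, 0.2333]
eef_rot: [-3.067, -0.003, -0.678]
force: [-0.2, 0.4, -1.6]
grip_width: 0.683
grip_force: 64.6
(array([ 0.51408238, -0.32809743,  0.23327838]), array([[ 9.06942813e-01,  2.03969365e-03,  4.21248827e-01],
       [ 1.94378658e-03, -9.99997895e-01,  6.57060782e-04],
       [ 4.21249281e-01,  2.22901264e-04, -9.06944868e-01]]))
along 0.13811578695352206 lateral [-0.00421959 -0.00300495 -0.00196205] tool [-0.00465928  0.0029959   0.13811579]
```

View pics/f.png

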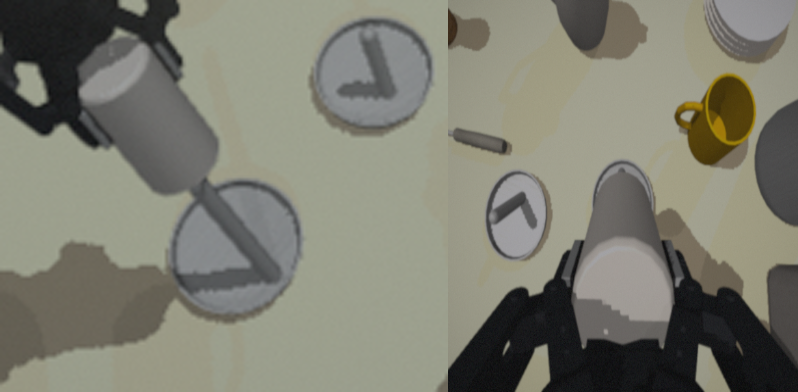

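The tilted beaker sits roughly in line above the long peg. In the scene crop its axis runs (118,68) to (185,170), and the peg runs (203,187) to (268,272). I'll check both models against this view.

Run:
```python
from fit import *
P=pose();R=P[1];C=P[0]+.0177*R[:,2]; s=env.capture('scene')
im=cv2.resize(s[230:370,100:260],(800,700),interpolation=2)[:600].copy()
q=lambda X:((proj('scene',np.array(X))-[100,230])*5+2).astype(np.int32)
for k,c in ((-.055,(255,0,0)),(.055,(0,0,255))):
    cv2.polylines(im,[q([C+R[:,2]*k+.03*(np.cos(t)*R[:,0]+np.sin(t)*R[:,1]) for t in a])],True,c)
m=np.array([.5755,-.331,.09]);d=np.array([-.423,0,.906])
for t in (-.07,0,.05): 
    for z in [m+d*t]: cv2.circle(im,tuple(int(v) for v in q([z])[0]),4,(0,255,0),-1)
cv2.line(im,tuple(map(int,q([C])[0])),tuple(map(int,q([C+.2*R[:,2]])[0])),(255,255,0))
cv2.imwrite('pics/g.png',im[:,:,::-1])
```

```text
(no output)
```

View pics/g.png

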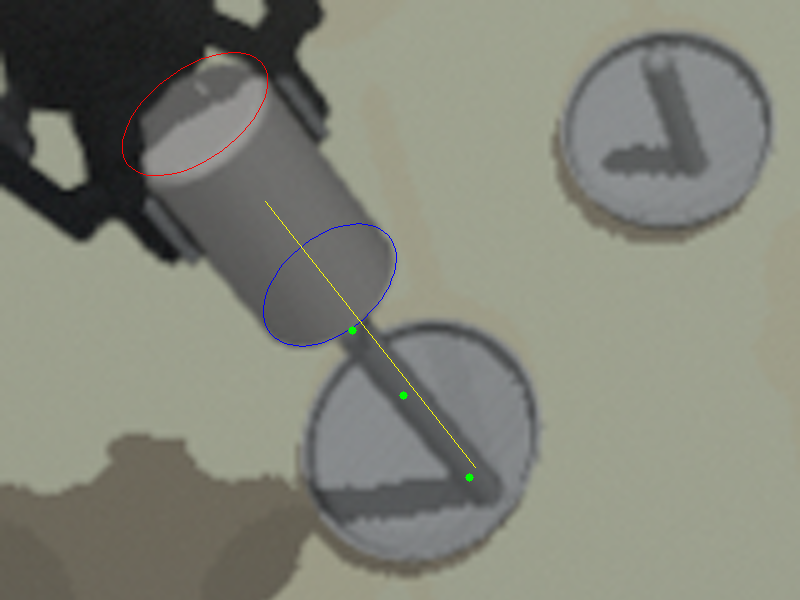

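The overlay agrees with the picture to about 2 px. The peg lies slightly left of the beaker's axis, as computed. I'll correct that and lower the beaker along the peg.

```bash
python3 -m pendant '{"rot":[[0,0,0],[0,0,0],[0,0,0],[0,0,0],[0,0,0],[0,0,0],[0,0,0],[0,0,0]],"dp":[[-4,3,5],[-4,3,20],[-4,3,40],[-4,3,60],[-4,3,80],[-4,3,97],[-4,3,110],[-4,3,120]],"claw":[1,1,1,1,1,1,1,1]}'
python3 -m pendant '{"rot":[[0,0,0],[0,0,0],[0,0,0],[0,0,0]],"dp":[[0,0,2],[0,0,4],[0,0,6],[0,0,7]],"claw":[1,1,1,1]}'
python3 - <<'E'
from h import *
P=pose()
C=P[0]+.0177*P[1][:,2]; m=np.array([.5755,-.331,.09]); print('tool',P[1].T@(m-C),env.read_state()['force'])
E
```

```text
time: 8.37
tool_pos: [0.5635, -0.33, 0.1228]
eef_rot: [-3.067, -0.008, -0.677]
force: [-0.3, 0.3, -1.2]
grip_width: 0.681
grip_force: 64.6
time: 8.7
tool_pos: [0.5664, -0.331, 0.1193]
eef_rot: [3.065, 0.007, 0.681]
force: [-0.6, -0.1, -1.2]
grip_width: 0.683
grip_force: 64.6
tool [-4.13908502e-03 -4.09806833e-05  1.27146815e-02] [-0.55711807 -0.11076499 -1.23701956]
```

```bash
python3 -m pendant '{"rot":[[0,0,0],[0,0,0],[0,0,0],[0,0,0],[0,0,0],[0,0,0]],"dp":[[-1,0,2],[-2,0,4],[-3,0,6],[-3,0,8],[-3,0,9],[-3,0,9]],"claw":[1,1,1,1,1,1]}'
python3 -m pendant '{"rot":[[0,0,0],[0,0,0],[0,0,0]],"dp":[[0,0,1],[0,0,2],[0,0,2]],"claw":[1,1,1]}'
python3 - <<'E'
from h import *
P=pose()
C=P[0]+.0177*P[1][:,2]; m=np.array([.5755,-.331,.09]); print('tool',P[1].T@(m-C),env.read_state()['force'])
E
```

```text
time: 9.2
tool_pos: [0.567, -0.3307, 0.1088]
eef_rot: [3.067, 0.007, 0.679]
force: [-0.3, 0.0, -0.8]
grip_width: 0.679
grip_force: 64.6
time: 9.45
tool_pos: [0.5676, -0.3308, 0.1082]
eef_rot: [3.066, 0.006, 0.68]
force: [-8.2, 1.1, 6.1]
grip_width: 0.679
grip_force: 65.7
tool [-0.00054465  0.000183    0.00218232] [-8.22554189  1.14146763  6.05098773]
```

The force has risen at the expected depth, so the inner base is on the tip. I'll ease part of the sag in while still holding, pivoting about the tip.

```bash
python3 -m pendant '{"rot":[[0,-1,0],[0,-2,0],[0,-3,0],[0,-4,0],[0,-5,0],[0,-5,0]],"dp":[[-0.6,0,0],[-1.1,0,0],[-1.7,0,0],[-2.2,0,0],[-2.8,0,0],[-2.8,0,0]],"claw":[1,1,1,1,1,1]}'
python3 - <<'E'
from h import *
P=pose();print(P)
E
```

```text
time: 9.95
tool_pos: [0.5656, -0.331, 0.107]
eef_rot: [3.093, 0.007, 0.545]
force: [-4.9, 0.9, 4.6]
grip_width: 0.678
grip_force: 65.2
(array([ 0.5655931 , -0.33098015,  0.1069699 ]), array([[ 9.39747000e-01,  4.08528006e-03,  3.41846290e-01],
       [ 4.54795728e-03, -9.99989506e-01, -5.51979153e-04],
       [ 3.41840447e-01,  2.07342307e-03, -9.39755718e-01]]))
```

```bash
python3 -m pendant '{"rot":[[0,0,0],[0,0,0],[0,0,0],[0,0,0],[0,0,0],[0,0,0],[0,0,0],[0,0,0]],"dp":[[0,0,0],[0,0,0],[0,0,0],[0,0,0],[0,0,0],[0,0,0],[0,0,0],[0,0,0]],"claw":[-0.4,-0.5,-0.6,-0.7,-0.8,-0.9,-1,-1]}'
python3 - <<'E'
from h import *
s=env.capture('scene');w=env.capture('wrist'); a=cv2.resize(s[230:370,100:260],(448,392),interpolation=2)
cv2.imwrite('pics/i.png',np.hstack([a,cv2.resize(w,(350,392))])[:,:,::-1])
E
```

```text
time: 10.62
tool_pos: [0.5654, -0.3307, 0.1061]
eef_rot: [3.093, 0.007, 0.545]
force: [0.2, 0.1, 0.6]
grip_width: 0.998
grip_force: 0.0
```

View pics/i.png

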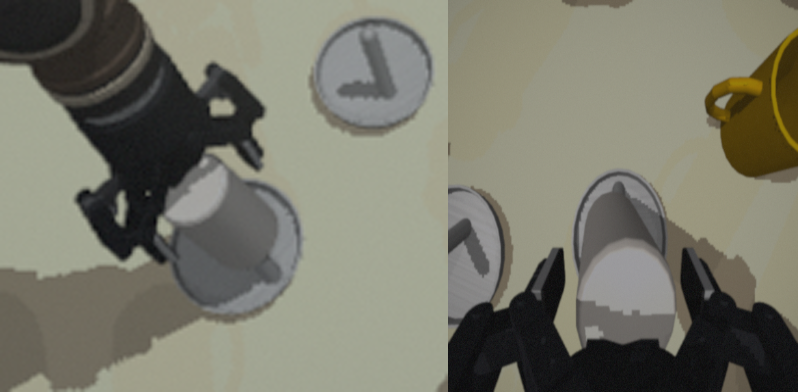

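The beaker hangs on the peg with the fingers clear on both sides (wrist crop: wall 578 to 672, pads at 562 and 683). I'll back out along the tool axis.

```bash
python3 -m pendant '{"rot":[[0,0,0],[0,0,0],[0,0,0],[0,0,0],[0,0,0],[0,0,0],[0,0,0],[0,0,0]],"dp":[[0,0,-5],[0,0,-15],[0,0,-30],[0,0,-50],[0,0,-75],[0,0,-105],[0,0,-130],[0,0,-150]],"claw":[-1,-1,-1,-1,-1,-1,-1,-1]}'
python3 -m pendant '{"rot":[[0,0,0],[0,0,0],[0,0,0],[0,0,0],[0,0,0],[0,0,0]],"dp":[[-20,0,-20],[-50,0,-30],[-80,0,-30],[-100,0,-30],[-100,0,-30],[-100,0,-30]],"claw":[-1,-1,-1,-1,-1,-1]}'
python3 - <<'E'
from h import *
s=env.capture('scene');t=env.capture('top'); a=cv2.resize(s[160:370,100:340],(448,392),interpolation=2);b=cv2.resize(t[120:220,310:400],(350,389),interpolation=2)
b=cv2.copyMakeBorder(b,0,3,0,0,0)
cv2.imwrite('pics/j.png',np.hstack([a,b])[:,:,::-1])
E
```

```text
time: 11.38
tool_pos: [0.5136, -0.331, 0.2507]
eef_rot: [3.09, 0.007, 0.549]
force: [0.7, -0.2, 1.0]
grip_width: 1.003
grip_force: 0.0
time: 11.88
tool_pos: [0.4091, -0.3314, 0.2421]
eef_rot: [3.092, 0.005, 0.547]
force: [0.4, 0.4, -0.0]
grip_width: 1.004
grip_force: 0.0
```

View pics/j.png

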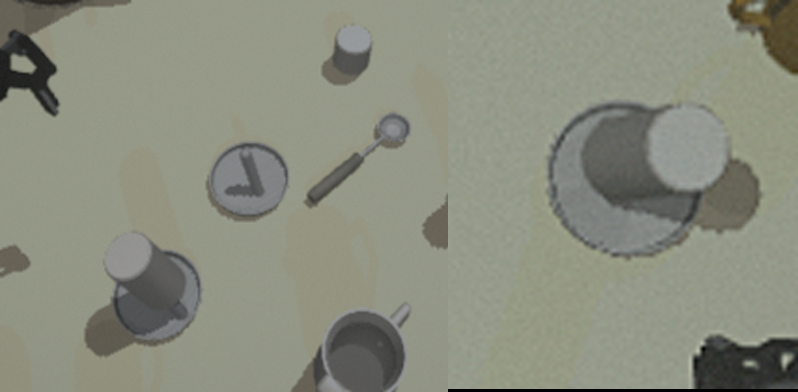

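The beaker hangs on the long peg, seen at crop (145,270), with the peg's foot showing below its mouth. The small cup at (352,50) hasn't moved, and the arm is clear.

```bash
python3 -c "
from station import env
print(env.sign_off())"
```

```text
the job is handed in; nothing more can be done
None
```

The beaker hangs mouth-down by itself on the long peg; contact was felt within about 2 mm of the expected seated depth. The small cup was left where it stood, and the job was handed in at about 12 s with the arm clear (no verdict was returned).

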